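# Pin a book-edge clamp shut and keep squeezing it

### The arm

A 7-joint arm with a two-finger parallel gripper is mounted at the origin on the work surface. World frame = base frame: x ahead of the robot, y to its left, z up, the work surface at z = 0. Lengths are in m, angles in rad, forces in N, time in s.
With the tool pointing down it reaches from about 0.425 to 0.875 m from the base axis. Payload 4.7 kg.
Tool frame: the origin (TCP) lies at the very end of the fingers, on their centre line; the grasp point (between the pads) lies 19 mm behind it; z points along the fingers, y is the line along which they close (so a half turn about z gives the same grasp; the last joint's range is limited). The gripper opens to 87 mm and grips with 3 to 60 N. Pads are 19 mm wide; open, the fingers measure 117 mm over their backs; the gripper's body (75 mm by 190 mm) begins 51 mm behind the grasp point.
Start: joints at [-1.216, 0.321, -0.07, 1.45, 0.023, 1.371, -0.057], TCP at [0.217, 0.613, 0.223] pointing down, gripper open.
Joint ranges: [-2.86, 2.86], [-0.3, 2.09], [-1.38, 1.24], [0.06, 2.45], [-1.56, 4.7], [0.09, 2.05], [-2.69, 2.69]. Speed limits (rad/s): [2.57, 2.57, 3.14, 3.14, 3.14, 3.14, 3.14].

### API

Orientations are given as a rotation vector (axis times angle).
In Python, from bench import ctrl gives the robot as it stands.
- The arm moves only by the shell command python3 -m jog 'ROWS' [FORCE]. ROWS is JSON, a list that holds one entry, the list of rows, each a list of 7 numbers: the shift along the tool's x, y, z in mm, then the turn, a rotation vector about the tool's x, y, z in degrees, then the finger opening in mm, from 0 to 87. A call has 1 to 10 rows; each row is the pose to reach, as a shift and turn from the pose commanded when the call began, along the tool's axes at that moment; what a row does not reach only later rows make up. A row lasts 1/10 s, in which the tool goes at most 50 mm and 8.59 degrees, less where a joint would pass 70% of its speed; a pose out of reach is approached as far as the arm can. A call with a gripper value outside its range is refused whole. The fingers move at their own pace and stop on an object; FORCE is the grip in N (left out, the last holds). Time passes only in rows, so rows that repeat a pose let the fingers close. It gives the time, the measured TCP pose, the force, the opening and the grip force at its end, in the units of the state.
- ctrl.get_state(): the state, without advancing time (a new reading comes with each control period).
- ctrl.get_image(name): name is "scene" or "top" or "wrist"; returns a dict with "image" (400x640x3 uint8, red, green, blue), "depth" (400x640 float32, m along the optical axis (not along the pixel's ray), 0 where there is no reading), "fov_y" (degrees; the focal length in pixels is half the picture's height over the tangent of half this angle, whatever the lens; pixels are square), "cx", "cy" (the principal point, pixels), "k1" (the pictures are not rectified: a ray, as slopes to the right and down, at radius r is drawn at 1 + k1 r^2 times it, then the intrinsics apply), "rvec" (rotation vector, rad) and "tvec" (3), from world to camera coordinates, as OpenCV has them. Camera axes: x right, y down, z forward; pixel columns grow to the right and rows downward; lengths in m; the calibration is good to about 2 mm. A picture is of the moment at which its call begins.
- ctrl.close_job(): hands the job in; it is judged then, once.
The state is a dict: "time": time; "joint_positions": joint angles; "qd": joint speeds; "joint_torque": joint torques, N m; "position": TCP position; "tool_rot": TCP orientation; "ft_force": force on the tool from outside, world axes, zero at the start; "torque": the same for the moment, N m; "grip_width": opening from 0.0 (shut) to 1.0 (fully open); "grip_force": force on a finger pad.
Only numpy, scipy, OpenCV 4.12 (cv2) and the standard library are available. Lean on these libraries where they do the work, as an engineer would, in place of code of your own. Each camera call takes 0.05 s, during which the arm holds its last target. There are 200 camera calls.

### The job

Swing the open wooden cheek of the book-edge clamp fully shut against the book, then push the long slim pin all the way down through the lined-up holes at the clamp's free end until its head sits on the top eye. Then squeeze the two cheeks together between the fingers from above and finish while still holding them squeezed; leave the stubby pin and everything else on the table alone.

Things in the scene. Friction and masses are not known exactly. Their poses are not given: they have to be found in the camera images.
- clamp: Book-edge clamp, fixed: wooden base 250 x 110 x 10 mm with two upright wooden cheeks, each 170 long and 14 thick, from 12 to 74 above the table. Origin: centre of the base's underside, on the table; x along the clamp from hinge to free (pin) end, z up. Shut, the cheeks' outer faces are at y = +25 and -25 mm (50 over both), from x = -85 to +85.
- rear_face (a point): Point on the outer (+y) face of the fixed rear cheek, facing away from cheek_face: x = 45, y = +25, z = 55 mm in the clamp's frame. The rear cheek holds a book that fills the 22 mm gap between the cheeks from x = -70 to +60 and stands up to 82 above the table. It has two brass eyes, at z 12-30 and 54-72, centred at x = 108, y = 0.
- cheek_face (a point): Point to push: on the swinging front cheek's outer face, 140 mm from the hinge axis along the cheek, 55 above the table; axes: x along the cheek away from the hinge, z up, -y out of this face. The cheek (0.3 kg) runs from 10 to 180 mm from the hinge axis. Its one brass eye, the middle one, is 203 mm from the axis at z 33-51, in line with the others when shut.
- front_cheek (a joint): Angle of the front cheek, rad: 0 fully shut (a firm stop), grows as it opens towards the clamp's -y side (clockwise from above), up to 1.4. A stiff hinge (about 0.2 N m friction): it stays where it is left.
- hinge (a point): On the upright hinge axis, level with the top of the cheeks (74 mm above the table); at x = -95 mm, y = 0 in the clamp's frame.
- hole_top (a point): Centre of the mouth of the topmost eye, on the pin axis, 72 mm above the table. All three eyes are 26 x 26 x 18 mm with upright 12 mm through holes that line up when the clamp is shut.
- long_pin: Long slim pin, loose, about 70 g, upright in its stand: steel shank 10 mm thick, 58 long, chamfered tip; plain brass head 18 in diameter, 32 high (90 in all). Origin at the tip's centre, z up the pin. Fully home, the head rests on the topmost eye, tip 14 mm above the table. Keep the fingertips above the underside of the head, or they strike the eye.
- long_pin_tip (a point): Centre of the long pin's tip (same as its origin).
- long_pin_head (a point): Centre of the top of the long pin's head, 90 mm above the tip.
- pin_stand: Dark wooden block 60 x 60 x 36 mm, fixed, origin centre of its underside; the long pin stands upright in its central hole, tip 6 mm above the table, 30 mm deep.
- stub_stand: An alike block with the stubby pin; the two stands may be in either place.
- stub_pin: Stubby pin, not wanted: shank 14 mm thick and 40 long (too thick for the clamp), head 26 in diameter and 18 high. Origin at the tip.
- bowl: Open plastic tray 150 x 120 x 45 mm, bystander. Origin under its centre.
- paper_roll: Small upright roll 48 mm across, 60 high, bystander. Origin under its centre.
- phone: Black phone 75 x 150 x 9 mm lying flat, bystander. Origin under its centre.
- black_book: Black closed book 150 x 210 x 25 mm lying flat, bystander. Origin under its centre.
- brush: Brush 190 mm long lying on the table, bystander.
- water_cup: Glass cup 70 mm across, 80 high, bystander. Origin under its centre.
- size_jar: Jar 60 mm across, 70 high, bystander. Origin under its centre.

How it is judged:
By the outcome, as a careful person would: the job done as asked, in the order asked, and still so for the second after the job is handed in, while the arm keeps its last pose, push and grip.
It also fails if it takes over 67 s, if anything falls off the work surface, if the arm or the gripper's body presses on something with over 40 N, if the wrist force passes 120 N, or if a joint passes its speed limit or range.

## Working session

There is one attempt and no reset: what is moved stays moved. The work goes in short steps, Python scripts to look and compute and a shell command to move; the robot and the scene stay as the last step left them, time stands still between calls to the robot, and variables do not carry over. Pictures are saved under pics/ and viewed, at most 10 in all, crops included, and the job is handed in when it is done.

```bash
mkdir -p pics; ls
cat > h.py <<'E'
import numpy as np, cv2
from bench import ctrl
from scipy.spatial.transform import Rotation as R
def cloud(d):
    h,w=d["depth"].shape; f=h/2/np.tan(np.radians(d["fov_y"])/2)
    K=np.array([[f,0,d["cx"]],[0,f,d["cy"]],[0,0,1.]])
    u,v=np.meshgrid(np.arange(w),np.arange(h))
    p=np.stack([u,v],-1).reshape(-1,1,2).astype(float)
    n=cv2.undistortPoints(p,K,np.array([d["k1"],0,0,0.])).reshape(h,w,2)
    z=d["depth"]; c=np.dstack([n*z[...,None],z])
    Rm=R.from_rotvec(np.ravel(d["rvec"])).as_matrix()
    return (c-np.ravel(d["tvec"]))@Rm   # world
def save(d,name): cv2.imwrite("pics/"+name,d["image"][...,::-1])
def todelta(p,rotz=None):
    s=ctrl.get_state(); T=R.from_rotvec(s["tool_rot"])
    return T.inv().apply(np.array(p)-s["position"])*1000
E
python3 - <<'E'
from h import *
for n in("top","scene"):
    d=ctrl.get_image(n); save(d,n+"0.png"); np.savez("/tmp/"+n,**d)
s=ctrl.get_state(); print(s); print(R.from_rotvec(s["tool_rot"]).as_matrix().round(3))
E
```

```text
pics
{'time': 0.1, 'joint_positions': array([-1.21591293,  0.32176163, -0.07008202,  1.45152995,  0.02259088,
        1.37079067, -0.05690769]), 'qd': array([ 0.00030334, -0.00160734,  0.00177875, -0.00309644, -0.00044208,
        0.00161919,  0.00077049]), 'joint_torque': array([-6.89396966e-04, -4.92572844e+01, -4.05968344e-01, -3.13399780e+01,
       -6.41993224e-02,  3.94732424e-02,  7.44869340e-05]), 'position': array([0.21712911, 0.61215016, 0.22157414]), 'tool_rot': array([-5.32656008e-01, -3.09589716e+00,  2.65499754e-03]), 'ft_force': array([-0.83364079,  0.79598634,  0.32826743]), 'torque': array([ 0.02767792, -0.01210194, -0.00222387]), 'grip_force': 0.0, 'grip_width': 1.0061958702410536}
[[-0.942  0.334 -0.   ]
 [ 0.334  0.942 -0.002]
 [-0.    -0.002 -1.   ]]
```

View pics/top0.png

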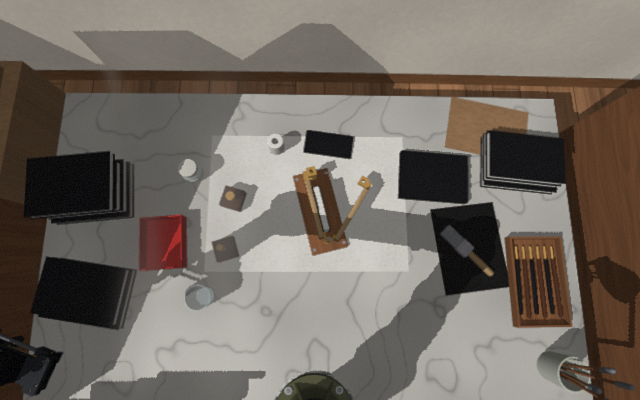

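View pics/scene0.png

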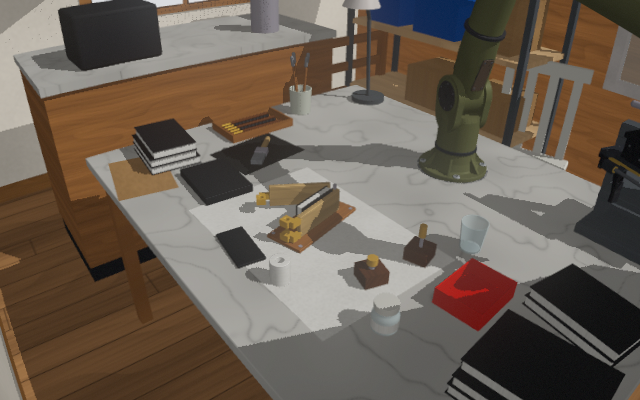

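Top view: the clamp's hinge is near (333,238) and its eyes near (311,173). The open cheek's eye is at (364,183). The slim long pin is in the stand near (223,248) and the stubby one near (232,197).

Run:
```python
from h import *
d=dict(np.load("/tmp/top.npz")); c=cloud(d)
print("cam",d["tvec"],d["rvec"],d["fov_y"],d["k1"])
for u,v in[(333,238),(311,173),(364,183),(223,248),(218,240),(232,197),(315,390),(165,240)]: print((u,v),c[v,u].round(3))
cv2.imwrite("pics/topcrop.png",cv2.resize(d["image"][140:270,195:385,::-1],None,fx=4,fy=4,interpolation=cv2.INTER_CUBIC))
# stand tops / heads
reg=np.zeros(c.shape[:2],bool)
def blob(u0,u1,v0,v1,z0,z1):
    p=c[v0:v1,u0:u1].reshape(-1,3); p=p[(p[:,2]>z0)&(p[:,2]<z1)]; return len(p),p.mean(0).round(4),p.min(0).round(3),p.max(0).round(3)
print("standL top",blob(205,245,228,268,.030,.042)); print("pinL",blob(205,245,228,268,.07,.12))
print("standU top",blob(212,250,180,215,.030,.042)); print("pinU",blob(212,250,180,215,.045,.12))
for n,b in(("clamp",(290,350,160,260,.069,.079)),("eyetop",(300,322,162,185,.066,.076)),("eyemid",(352,375,172,195,.045,.056)),("front",(340,375,172,240,.069,.079)),("book",(290,350,160,260,.08,.088))): print(n,blob(*b))
for n in("scene",):
    d=dict(np.load("/tmp/scene.npz")); c=cloud(d)
    for u,v in[(421,240),(422,228),(373,262),(290,225),(262,200)]: print(n,(u,v),c[v,u].round(3))
```

```text
cam [-0.02094419  0.58218399  0.98406276] [ 2.13220089 -2.13040331  0.24316888] 57.826661184409225 -0.022678600988285058
(333, 238) [ 0.484 -0.056  0.044]
(311, 173) [0.669 0.008 0.069]
(364, 183) [ 0.646 -0.149  0.046]
(223, 248) [0.453 0.249 0.076]
(218, 240) [0.479 0.274 0.035]
(232, 197) [0.599 0.234 0.062]
(315, 390) [ 0.074 -0.005  0.025]
(165, 240) [ 0.482  0.439 -0.001]
standL top (392, array([0.4539, 0.2539, 0.0353]), array([0.419, 0.22 , 0.03 ]), array([0.49 , 0.291, 0.041]))
pinL (44, array([0.4537, 0.2539, 0.0916]), array([0.446, 0.248, 0.073]), array([0.462, 0.263, 0.098]))
standU top (348, array([0.6023, 0.2406, 0.0352]), array([0.567, 0.205, 0.03 ]), array([0.64 , 0.278, 0.04 ]))
pinU (76, array([0.6028, 0.2406, 0.0619]), array([0.591, 0.229, 0.05 ]), array([0.617, 0.254, 0.068]))
clamp (649, array([ 0.5658, -0.0192,  0.0738]), array([ 0.475, -0.1  ,  0.069]), array([0.69 , 0.031, 0.079]))
eyetop (133, array([0.6653, 0.0154, 0.0713]), array([ 0.635, -0.006,  0.066]), array([0.691, 0.031, 0.076]))
eyemid (100, array([ 0.6472, -0.1497,  0.0504]), array([ 0.627, -0.168,  0.045]), array([ 0.668, -0.13 ,  0.056]))
front (250, array([ 0.5575, -0.1097,  0.0733]), array([ 0.487, -0.153,  0.069]), array([ 0.624, -0.073,  0.078]))
book (176, array([ 0.5664, -0.0182,  0.0815]), array([ 0.502, -0.042,  0.08 ]), array([0.631, 0.005, 0.085]))
scene (421, 240) [0.458 0.259 0.057]
scene (422, 228) [0.462 0.259 0.094]
scene (373, 262) [0.611 0.251 0.061]
scene (290, 225) [0.674 0.023 0.062]
scene (262, 200) [ 0.655 -0.134  0.049]
```

View pics/topcrop.png

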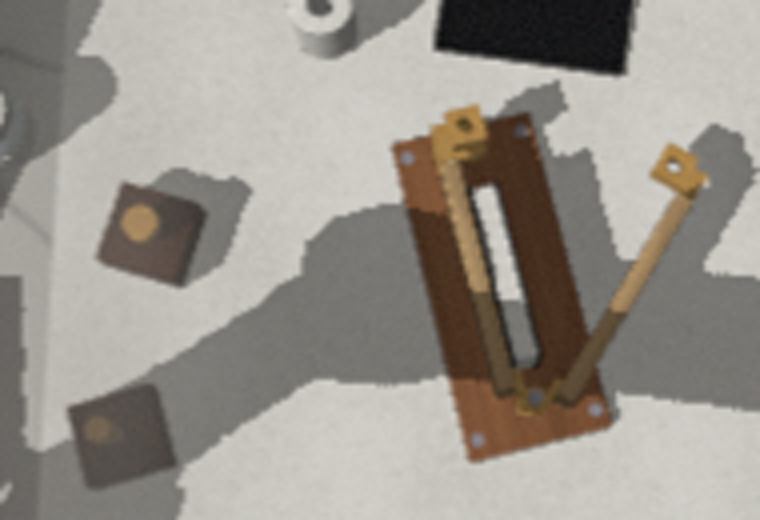

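The crop puts the hinge pin at (329,239.5), the top hole at (311.2,171.2) and the middle-eye hole at (364,182). Next I'll intersect these rays with their known heights.

```bash
cat >> h.py <<'E'
def pix2plane(d,uv,z):
    h,w=d["depth"].shape; f=h/2/np.tan(np.radians(d["fov_y"])/2)
    K=np.array([[f,0,d["cx"]],[0,f,d["cy"]],[0,0,1.]])
    n=cv2.undistortPoints(np.array([[uv]],float),K,np.array([d["k1"],0,0,0.])).ravel()
    Rm=R.from_rotvec(np.ravel(d["rvec"])).as_matrix(); o=-Rm.T@np.ravel(d["tvec"]); r=Rm.T@np.r_[n,1]
    return o+r*(z-o[2])/r[2]
def go(p,yaw,s=None):
    "delta (mm, deg about tool z) to TCP p with tool-y axis at world yaw deg (mod 180), pointing down"
    s=s or ctrl.get_state(); T=R.from_rotvec(s["tool_rot"])
    y=np.radians(yaw); Y=np.array([np.cos(y),np.sin(y),0]); 
    if Y@T.as_matrix()[:,1]<0: Y=-Y
    Z=np.array([0,0,-1.]); G=R.from_matrix(np.c_[np.cross(Y,Z),Y,Z])
    return T.inv().apply(np.array(p)-s["position"])*1000, np.degrees((T.inv()*G).as_rotvec())
E
python3 - <<'E'
from h import *
np.set_printoptions(suppress=True,precision=4)
d=dict(np.load("/tmp/top.npz"))
c=lambda u,v:(195+(u+.5)/4-.5,140+(v+.5)/4-.5)
H=pix2plane(d,c(535,398),.074);T=pix2plane(d,c(465,125),.072);M=pix2plane(d,c(676,168),.051)
print(H,T,M,np.linalg.norm((T-H)[:2]),np.linalg.norm((M-H)[:2]))
yaw=np.degrees(np.arctan2(*(T-H)[1::-1]));ym=np.degrees(np.arctan2(*(M-H)[1::-1]));print(yaw,ym)
# base corners screws
s=[pix2plane(d,c(*q),.01) for q in((407,158),(522,131),(596,410),(477,441))]
print([q[:2].round(4) for q in s]); print("centre",np.mean(s,0)); ax=(s[0]-s[3]+s[1]-s[2]); y2=np.degrees(np.arctan2(ax[1],ax[0])); print("yaw",y2)
for th in np.arange(0,yaw-ym+6,10):
    a=np.radians(yaw-th); e=np.array([np.cos(a),np.sin(a)]);n=np.array([-e[1],e[0]])
    print(th,H[:2]+.14*e-.060*n)
a=np.radians(ym);e=np.array([np.cos(a),np.sin(a)]);n=np.array([-e[1],e[0]])
P=H[:2]+.14*e-.060*n; print("pre",P,go([*P,.15],90+ym),go([.5,.25,.2],75))
E
```

```text
[ 0.4777 -0.0408  0.074 ] [0.6749 0.0084 0.072 ] [ 0.6493 -0.147   0.051 ] 0.20328691757613734 0.20179553538649853
14.020517727054473 -31.73337801442495
[array([0.6668, 0.0523]), array([ 0.6887, -0.0354]), array([ 0.4752, -0.0892]), array([ 0.4524, -0.0013])]
centre [ 0.5708 -0.0184  0.01  ]
yaw 14.09340982185573
0.0 [ 0.6281 -0.0651]
10.0 [ 0.6216 -0.0909]
20.0 [ 0.6107 -0.1151]
30.0 [ 0.5958 -0.1371]
40.0 [ 0.5773 -0.1561]
50.0 [ 0.5557 -0.1716]
pre [ 0.5652 -0.1655] (array([-587.9679, -616.4769,   72.6718]), array([-0.0966,  0.0151, 12.2088])) (array([-387.6381, -246.7502,   22.0262]), array([-0.0976,  0.0009, -4.5246]))
```

```bash
python3 -m jog '[[[-388,-247,22,0,0,0,0],[-388,-247,22,0,0,0,0],[-388,-247,22,0,0,0,0],[-388,-247,22,0,0,0,0],[-388,-247,22,0,0,0,0],[-388,-247,22,0,0,0,0],[-388,-247,22,0,0,0,0],[-388,-247,22,0,0,0,0],[-388,-247,22,0,0,0,0],[-388,-247,22,0,0,0,0]]]' 20
python3 -m jog '[[[-200,-370,22,0,0,12,0],[-200,-370,22,0,0,12,0],[-200,-370,22,0,0,12,0],[-200,-370,22,0,0,12,0],[-200,-370,22,0,0,12,0],[-200,-370,22,0,0,12,0],[-200,-370,22,0,0,12,0],[-200,-370,22,0,0,12,0],[-200,-370,22,0,0,12,0],[-200,-370,22,0,0,12,0]]]'
python3 - <<'E'
from h import *
print(ctrl.get_state()["position"],go([.5652,-.1655,.05],58.3))
E
```

```text
time: 1.1
position: [0.5041, 0.2427, 0.2001]
tool_rot: [0.548, 3.091, -0.005]
ft_force: [-0.9, 0.7, -0.4]
grip_width: 0.173
grip_force: 0.0
time: 2.1
position: [0.5643, -0.1701, 0.1781]
tool_rot: [-0.864, -3.02, 0.004]
ft_force: [0.7, -0.9, 0.5]
grip_width: 0.006
grip_force: 0.0
[ 0.56427639 -0.17013122  0.17805105] (array([  1.69834321,   4.74575238, 128.03892454]), array([-0.14614702,  0.01468496, -0.22196234]))
```

```bash
python3 -m jog '[[[2,5,60,0,0,0,0],[2,5,131,0,0,0,0],[2,5,131,0,0,0,0],[2,5,131,0,0,0,0],[2,5,131,0,0,0,0],[2,5,131,0,0,0,0]]]'
python3 - <<'E'
from h import *
s=ctrl.get_state();T=R.from_rotvec(s["tool_rot"]).as_matrix()
H=np.array([.4777,-.0408]);ym=-31.7
for phi,off in((0,42),(5,42),(10,42),(15,42),(20,42),(25,42),(30,42),(35,42),(40,42),(43,42),(45.8,42),(45.8,40),(45.8,36)):
    a=np.radians(ym+phi);e=np.array([np.cos(a),np.sin(a)]);n=np.array([-e[1],e[0]])
    print(phi,off,go([*(H+.14*e-off/1000*n),.047],90+ym+phi,s)[0].round(1))
E
```

```text
time: 2.7
position: [0.5681, -0.1599, 0.0499]
tool_rot: [0.851, 3.02, 0.001]
ft_force: [0.9, -0.3, -0.1]
grip_width: 0.003
grip_force: 0.0
0 42 [-0.5 11.9  3. ]
5 42 [-3.7 24.2  3. ]
10 42 [-5.8 36.8  3. ]
15 42 [-6.8 49.5  3.1]
20 42 [-6.6 62.3  3.1]
25 42 [-5.4 75.   3.1]
30 42 [-3.1 87.5  3.1]
35 42 [ 0.4 99.8  3.1]
40 42 [  4.9 111.7   3.1]
43 42 [  8.  118.7   3.1]
45.8 42 [ 11.3 125.    3.1]
45.8 40 [ 12.8 126.4   3.1]
45.8 36 [ 15.6 129.2   3.1]
```

```bash
python3 -m jog '[[[0,12,3,0,0,0,0],[-4,24,3,0,0,-5,0],[-6,37,3,0,0,-10,0],[-7,50,3,0,0,-15,0],[-7,62,3,0,0,-20,0],[-5,75,3,0,0,-25,0],[-3,88,3,0,0,-30,0],[0,100,3,0,0,-35,0],[5,112,3,0,0,-40,0],[5,112,3,0,0,-40,0]]]'
python3 -m jog '[[[4.5,9,0,0,0,-4,0],[6,12,0,0,0,-6,0],[6,12,0,0,0,-6,0]]]'
python3 - <<'E'
from h import *
H=np.array([.4777,-.0408]);a=np.radians(14.05);e=np.array([np.cos(a),np.sin(a)]);n=np.array([-e[1],e[0]])
s=ctrl.get_state();q=s["position"][:2]-H;print(q@e,q@n,s["ft_force"])
save(ctrl.get_image("top"),"t1.png")
E
```

```text
time: 3.7
position: [0.6222, -0.0587, 0.0459]
tool_rot: [-0.238, 3.13, 0.003]
ft_force: [0.3, 0.8, -0.6]
grip_width: 0.005
grip_force: 0.0
time: 4.0
position: [0.6133, -0.0508, 0.0454]
tool_rot: [-0.394, 3.115, 0.0]
ft_force: [0.3, -1.3, -0.2]
grip_width: -0.001
grip_force: 0.1
0.12914639740916597 -0.0426015263056585 [ 0.26165959 -1.30223728 -0.18671474]
```

```bash
python3 -m jog '[[[-8,1,0,0,0,0,0],[-8,2,0,0,0,0,0],[-8,3,0,0,0,0,0],[-8,3,0,0,0,0,0]]]'; python3 -m jog '[[[0,1,0,0,0,0,0],[0,2,0,0,0,0,0],[0,2,0,0,0,0,0]]]'; python3 -m jog '[[[0,1,0,0,0,0,0],[0,2,0,0,0,0,0],[0,2,0,0,0,0,0]]]'
```

```text
time: 4.45
position: [0.6202, -0.0462, 0.0446]
tool_rot: [-0.395, 3.116, -0.0]
ft_force: [1.6, -0.8, 0.6]
grip_width: 0.003
grip_force: 0.7
time: 4.75
position: [0.6193, -0.044, 0.0447]
tool_rot: [-0.396, 3.116, 0.0]
ft_force: [0.6, -1.0, 0.2]
grip_width: 0.006
grip_force: 0.7
time: 5.05
position: [0.6188, -0.0425, 0.0446]
tool_rot: [-0.396, 3.116, -0.001]
ft_force: [1.3, -2.5, -0.7]
grip_width: 0.001
grip_force: 1.2
```

Run:
```python
from h import *
d=ctrl.get_image("top")
cv2.imwrite("pics/t2.png",cv2.resize(d["image"][140:270,195:385,::-1],None,fx=4,fy=4,interpolation=cv2.INTER_CUBIC))
```

```text
(no output)
```

View pics/t2.png

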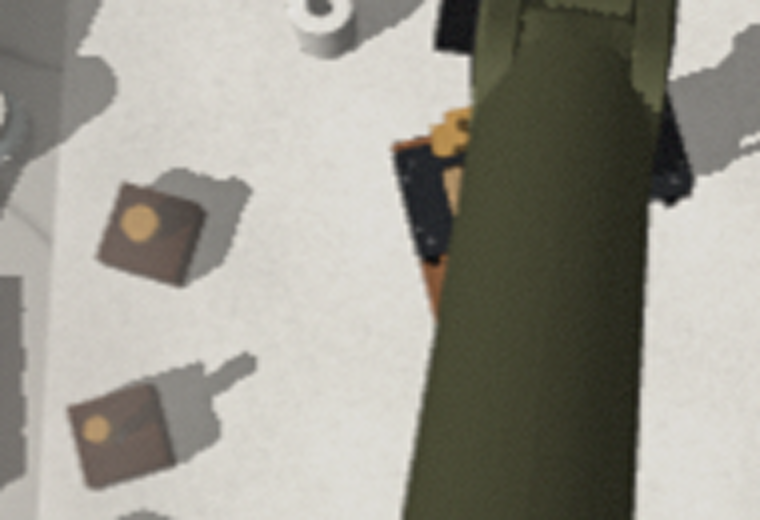

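The arm hides the cheek, so I'll go by force and keep pushing in small steps until I reach the stop.

```bash
for i in 1 2 3 4; do python3 -m jog '[[[0,0.7,0,0,0,0,0],[0,1.5,0,0,0,0,0],[0,1.5,0,0,0,0,0]]]' | grep -E "pos|ft"; done
```

```text
position: [0.6189, -0.0423, 0.0447]
ft_force: [4.2, -3.9, -0.2]
position: [0.6188, -0.0423, 0.0447]
ft_force: [4.2, -6.0, -1.1]
position: [0.6188, -0.0423, 0.0448]
ft_force: [5.4, -9.1, -2.3]
position: [0.6188, -0.0423, 0.0448]
ft_force: [6.8, -11.3, -3.7]
```

The cheek stopped dead with force building, so it is at the stop. Next I'll back off, lift, move above the long pin and check the clamp again.

```bash
python3 -m jog '[[[0,-12,0,0,0,0,0],[0,-30,0,0,0,0,0],[0,-30,-50,0,0,0,0],[0,-30,-100,0,0,0,0],[0,-30,-130,0,0,0,0],[0,-30,-130,0,0,0,0]]]'
python3 - <<'E'
from h import *
print(go([.4539,.2539,.15],104.05))
E
```

```text
time: 6.9
position: [0.6273, -0.0647, 0.1801]
tool_rot: [-0.396, 3.108, 0.001]
ft_force: [0.3, 0.2, -0.4]
grip_width: 0.006
grip_force: 0.0
(array([ 88.12438716, 351.95679503,  29.33236658]), array([-0.006886  ,  0.46357033,  0.47970191]))
```

```bash
python3 -m jog '[[[88,352,0,0,0,0,60],[88,352,0,0,0,0.5,60],[88,352,0,0,0,0.5,60],[88,352,0,0,0,0.5,60],[88,352,0,0,0,0.5,60],[88,352,0,0,0,0.5,60],[88,352,0,0,0,0.5,60],[88,352,0,0,0,0.5,60],[88,352,29,0,0.5,0.5,60],[88,352,29,0,0.5,0.5,60]]]'
python3 - <<'E'
from h import *
d=ctrl.get_image("top"); np.savez("/tmp/top2",**d)
w=ctrl.get_image("wrist"); np.savez("/tmp/w",**w)
a=cv2.resize(d["image"][150:260,195:385,::-1],(640,370),interpolation=cv2.INTER_CUBIC)
b=cv2.resize(w["image"][...,::-1],(352,220)); 
o=np.zeros((590,640,3),np.uint8);o[:370]=a;o[370:,:352]=b;cv2.imwrite("pics/c3.png",o)
print(go([.4539,.2539,.068],104.05))
c=cloud(w); m=(c[...,2]>.085)&(c[...,2]<.102)&(np.hypot(c[...,0]-.454,c[...,1]-.254)<.02); print(m.sum(),c[m].mean(0),(c[m].min(0)+c[m].max(0))/2)
E
```

```text
time: 7.9
position: [0.4482, 0.2523, 0.1416]
tool_rot: [0.383, -3.101, 0.007]
ft_force: [-0.1, -0.4, -0.5]
grip_width: 0.68
grip_force: 0.0
(array([-4.33483215,  0.7856979 , 76.63382882]), array([-0.05408148, -0.67962436, -0.11229985]))
478 [0.45224483 0.25552274 0.09437336] [0.45363381 0.25585099 0.09125978]
```

View pics/c3.png

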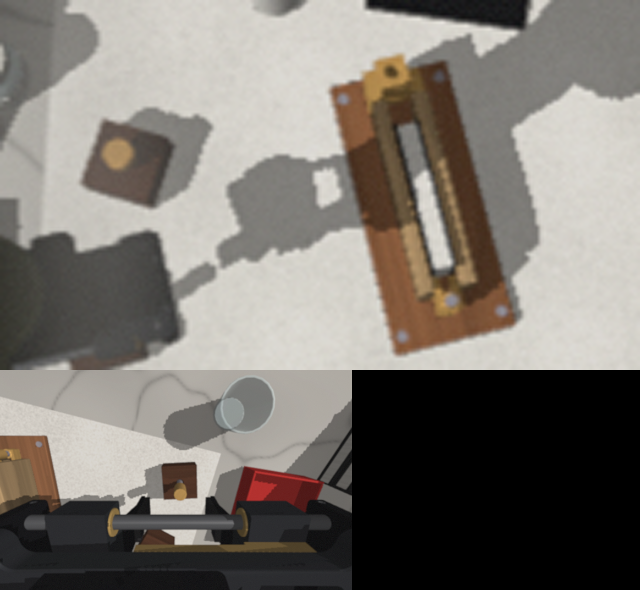

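The clamp is shut: both cheeks are parallel to the book, and the holes line up at (390,72) in the crop. The pin is between the fingers in the wrist view, so I'll settle above it and then descend.

```bash
python3 -m jog '[[[-4,1,0,0,-0.7,0,60],[-4,1,0,0,-0.7,0,60],[-4,1,0,0,-0.7,0,60]]]' >/dev/null
python3 - <<'E'
from h import *
print(go([.4538,.2545,.068],104.05))
E
```

```text
(array([ 2.45318426, -0.26122424, 78.33993593]), array([ 0.02919837,  0.27211714, -0.11714568]))
```

```bash
python3 -m jog '[[[1.5,0,25,0,0.3,0,60],[2,0,50,0,0.3,0,60],[2,0,70,0,0.3,0,60],[2,0,77,0,0.3,0,60],[2,0,77,0,0.3,0,60],[2,0,77,0,0.3,0,60],[2,0,77,0,0.3,0,60]]]'
python3 - <<'E'
from h import *
print(go([.4538,.2545,.068],104.05))
E
```

```text
time: 9.0
position: [0.4545, 0.2554, 0.0699]
tool_rot: [-0.382, 3.118, 0.001]
ft_force: [0.5, -1.1, 0.8]
grip_width: 0.691
grip_force: 0.0
(array([ 0.87603801, -0.72235446,  1.88561763]), array([ 0.04858909,  0.03273003, -0.08058835]))
```

```bash
python3 -m jog '[[[0.5,-0.7,1,0,0,0,40],[0.5,-0.7,1,0,0,0,15],[0.5,-0.7,1,0,0,0,12],[0.5,-0.7,1,0,0,0,12],[0.5,-0.7,1,0,0,0,12],[0.5,-0.7,1,0,0,0,12],[0.5,-0.7,1,0,0,0,12],[0.5,-0.7,1,0,0,0,12],[0.5,-0.7,1,0,0,0,12]]]' 25
python3 -m jog '[[[0,0,-10,0,0,0,12],[0,0,-25,0,0,0,12],[0,0,-45,0,0,0,12],[0,0,-70,0,0,0,12],[0,0,-100,0,0,0,12],[0,0,-105,0,0,0,12],[0,0,-105,0,0,0,12],[0,0,-105,0,0,0,12]]]'
python3 - <<'E'
from h import *
print(go([.6750,.0083,.172],104.05))
E
```

```text
time: 9.9
position: [0.4531, 0.2544, 0.0675]
tool_rot: [0.382, -3.117, -0.0]
ft_force: [-0.0, 1.2, 0.0]
grip_width: 0.197
grip_force: 24.8
time: 10.7
position: [0.4528, 0.2535, 0.1715]
tool_rot: [0.382, -3.115, 0.002]
ft_force: [0.0, -0.2, -2.4]
grip_width: 0.202
grip_force: 24.8
(array([-156.45871839, -291.63547121,   -0.7681278 ]), array([-0.04465116, -0.19147723, -0.07920211]))
```

Pin held: 17.5 mm opening, and the tip is 61.5 mm below the TCP. Now to move over the hole.

```bash
python3 -m jog '[[[-156,-292,0,0,0,0,12],[-156,-292,0,0,0,0,12],[-156,-292,0,0,0,0,12],[-156,-292,0,0,0,0,12],[-156,-292,0,0,0,0,12],[-156,-292,0,0,0,0,12],[-156,-292,0,0,0,0,12],[-156,-292,0,0,0,0,12],[-156,-292,0,0,0,0,12],[-156,-292,0,0,0,0,12]]]'
python3 -m jog '[[[0,0,20,0,0,0,12],[0,0,20,0,0,0,12],[0,0,20,0,0,0,12],[0,0,20,0,0,0,12]]]' | grep pos
python3 - <<'E'
from h import *
print(go([.6750,.0083,.137],104.05))
w=ctrl.get_image("wrist"); np.savez("/tmp/w2",**w)
s=ctrl.get_image("scene"); np.savez("/tmp/s2",**s)
o=np.zeros((600,640,3),np.uint8);o[:400]=w["image"][...,::-1];o[400:,:320]=cv2.resize(s["image"][170:260,230:374,::-1],(320,200));cv2.imwrite("pics/c4.png",o)
E
```

```text
time: 11.7
position: [0.6742, 0.0102, 0.1709]
tool_rot: [0.384, -3.114, -0.002]
ft_force: [0.4, 0.4, -0.2]
grip_width: 0.198
grip_force: 24.8
position: [0.6754, 0.0092, 0.1532]
(array([ 0.59985863, -0.79709364, 16.20532374]), array([ 0.00645192, -0.03474978, -0.01101827]))
```

View pics/c4.png

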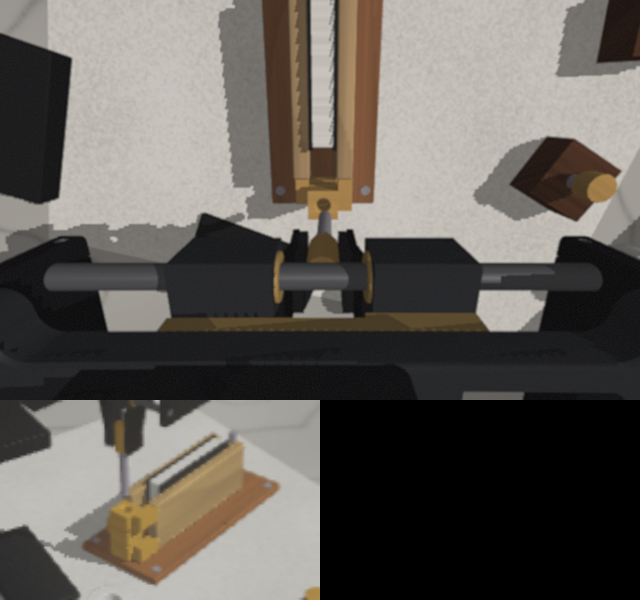

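The wrist view shows the hole at about (323,204) with the pin tip just below it at about (324,212). A zoom will give the offset precisely.

Run:
```python
from h import *
w=dict(np.load("/tmp/w2.npz"))
cv2.imwrite("pics/c5.png",cv2.resize(w["image"][170:270,284:364,::-1],None,fx=6,fy=6,interpolation=cv2.INTER_CUBIC))
print(pix2plane(w,(323.5,204),.072),pix2plane(w,(324.5,212),.0917))
```

```text
[0.67296054 0.00882245 0.072     ] [0.67345041 0.00969136 0.0917    ]
```

View pics/c5.png

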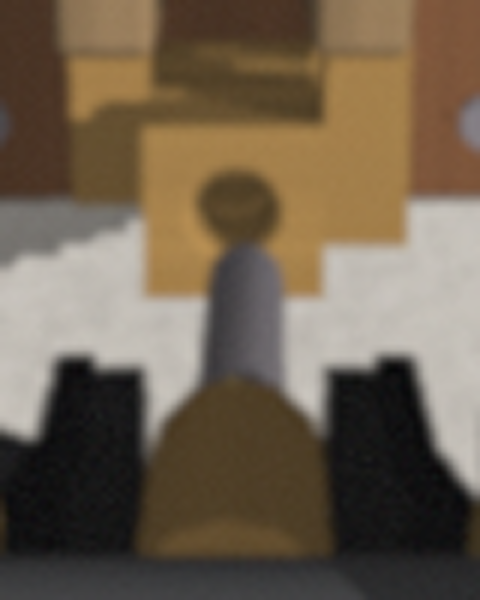

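Run:
```python
from h import *
w=dict(np.load("/tmp/w2.npz"))
a=np.radians(14.05);e=np.array([np.cos(a),np.sin(a)]);n=np.array([-e[1],e[0]])
f=lambda u,v,z:pix2plane(w,(283.5+(u+.5)/6,169.5+(v+.5)/6),z)[:2]
h=f(238.5,206,.072);sq=f(234,208.5,.072);t=f(246.5,243,.0917)+.004*e
Rm=R.from_rotvec(np.ravel(w["rvec"])).as_matrix();print("cam",-Rm.T@np.ravel(w["tvec"]))
pos=np.array([.6754,.0092]); pos=ctrl.get_state()["position"][:2]
for k,v in dict(hole=h,square=sq,tip=t,tcp=pos).items(): print(k,v.round(4),"rel hole e,n mm",((v-h)@e*1000).round(2),((v-h)@n*1000).round(2))
for a,b in((197,206),(280,206),(145,208),(323,208),(210,250),(283,250)): print(a,f(a,b,.072 if b<210 else .0917))
```

```text
cam [ 0.60206011 -0.00983043  0.31471919]
hole [0.6729 0.0087] rel hole e,n mm 0.0 0.0
square [0.6734 0.0081] rel hole e,n mm 0.37 -0.64
tip [0.6757 0.0104] rel hole e,n mm 3.16 1.0
tcp [0.6756 0.0088] rel hole e,n mm 2.68 -0.52
197 [0.67435793 0.00291096]
280 [0.67148742 0.0144206 ]
145 [ 0.67644676 -0.00423078]
323 [0.67028891 0.02046001]
210 [0.67397885 0.00498308]
283 [0.67164277 0.01435091]
```

```bash
python3 -m jog '[[[2.5,-1.2,0,0,0,0,12],[2.5,-1.2,6,0,0,0,12],[2.5,-1.2,12,0,0,0,12],[2.5,-1.2,12,0,0,0,12],[2.5,-1.2,12,0,0,0,12],[2.5,-1.2,12,0,0,0,12]]]'
python3 - <<'E'
from h import *
w=ctrl.get_image("wrist"); np.savez("/tmp/w3",**w); print(ctrl.get_state()["position"])
cv2.imwrite("pics/c6.png",cv2.resize(w["image"][170:270,284:364,::-1],None,fx=6,fy=6,interpolation=cv2.INTER_CUBIC))
E
```

```text
time: 12.8
position: [0.6732, 0.0067, 0.1403]
tool_rot: [0.382, -3.117, 0.0]
ft_force: [-0.5, -0.3, 0.3]
grip_width: 0.198
grip_force: 24.8
[0.67326752 0.00667809 0.14042035]
```

View pics/c6.png

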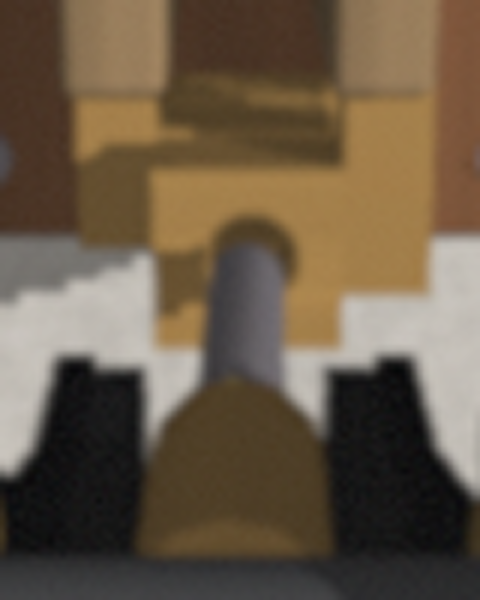

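Run:
```python
from h import *
w=dict(np.load("/tmp/w3.npz"))
a=np.radians(14.05);e=np.array([np.cos(a),np.sin(a)]);n=np.array([-e[1],e[0]])
f=lambda u,v,z:pix2plane(w,(283.5+(u+.5)/6,169.5+(v+.5)/6),z)[:2]
hole=f(253,212,.072)+.006*e; eye=(f(152,255,.072)+f(343,255,.072))/2; eyefar=f(248,168,.072)+.013*e
for r,dz in((.004,0),(.005,.0015)):
    t=f(248,243,.0789+dz)+r*e; print("tip-hole",(t-hole)@e*1e3,(t-hole)@n*1e3, "tip-eye",(t-eyefar)@e*1e3,(t-eye)@n*1e3)
```

```text
tip-hole 0.1768126718668022 -0.7316693244268606 tip-eye -0.6367550998585649 0.010819122463247509
tip-hole 0.6915143110703851 -0.743875030278335 tip-eye -0.1220534606549819 -0.001386583388226908
```

The tip is within about 0.5 mm of the hole, so I'll nudge it +0.4 mm in y and descend gently.

```bash
python3 -m jog '[[[0,0.4,3,0,0,0,12],[0,0.4,6,0,0,0,12],[0,0.4,8,0,0,0,12],[0,0.4,10,0,0,0,12],[0,0.4,11,0,0,0,12],[0,0.4,11,0,0,0,12]]]'
```

```text
time: 13.45
position: [0.6729, 0.007, 0.129]
tool_rot: [0.382, -3.116, 0.0]
ft_force: [0.3, -0.8, -1.1]
grip_width: 0.199
grip_force: 24.8
```

The tip is 4.5 mm into the eye with no resistance, so I'll carry on down.

```bash
python3 -m jog '[[[0,0,3,0,0,0,12],[0,0,6,0,0,0,12],[0,0,9,0,0,0,12],[0,0,12,0,0,0,12],[0,0,14,0,0,0,12],[0,0,14,0,0,0,12]]]'|grep -E "pos|ft|width"
python3 -m jog '[[[0,0,3,0,0,0,12],[0,0,6,0,0,0,12],[0,0,9,0,0,0,12],[0,0,12,0,0,0,12],[0,0,12,0,0,0,12]]]'|grep -E "pos|ft|width"
```

```text
position: [0.6728, 0.007, 0.1148]
ft_force: [-0.1, -0.6, -0.7]
grip_width: 0.196
position: [0.6727, 0.0071, 0.1026]
ft_force: [0.1, 1.1, -1.0]
grip_width: 0.199
```

```bash
python3 -m jog '[[[0,0,3,0,0,0,12],[0,0,6,0,0,0,12],[0,0,9,0,0,0,12],[0,0,12,0,0,0,12],[0,0,14,0,0,0,12],[0,0,14,0,0,0,12]]]'|grep -E "pos|ft|width"
python3 -m jog '[[[0,0,3,0,0,0,12],[0,0,6,0,0,0,12],[0,0,8,0,0,0,12],[0,0,10,0,0,0,12],[0,0,10,0,0,0,12]]]'|grep -E "pos|ft|width"
```

```text
position: [0.6728, 0.0072, 0.0889]
ft_force: [0.7, 0.7, -0.5]
grip_width: 0.203
position: [0.6729, 0.0072, 0.0789]
ft_force: [0.6, 0.9, -0.7]
grip_width: 0.201
```

```bash
python3 -m jog '[[[0,0,1,0,0,0,12],[0,0,2,0,0,0,12],[0,0,3,0,0,0,12],[0,0,3,0,0,0,12],[0,0,3,0,0,0,12]]]'|grep -E "pos|ft|width"
python3 -m jog '[[[0,0,1,0,0,0,12],[0,0,1.5,0,0,0,12],[0,0,1.5,0,0,0,12]]]'|grep -E "pos|ft|width"
```

```text
position: [0.6729, 0.0072, 0.0762]
ft_force: [1.1, 1.4, -0.3]
grip_width: 0.195
position: [0.6731, 0.0072, 0.0757]
ft_force: [-1.5, 1.9, 5.2]
grip_width: 0.2
```

The head is seated, with 5 N of reaction at the expected height. Now I'll release, lift and shift 63 mm towards the hinge.

```bash
python3 -m jog '[[[0,0,-1,0,0,0,40],[0,0,-1,0,0,0,50],[0,0,-1,0,0,0,50],[0,0,-1,0,0,0,50],[0,0,-20,0,0,0,87],[0,0,-50,0,0,0,87],[63,0,-50,0,0,0,87],[63,0,-50,0,0,0,87],[63,0,-50,0,0,0,87],[63,0,-50,0,0,0,87]]]'
python3 - <<'E'
from h import *
print(go([.6119,-.0081,.038],104.05))
d=ctrl.get_image("top");s=ctrl.get_image("scene");w=ctrl.get_image("wrist")
o=np.zeros((600,640,3),np.uint8);o[:400]=w["image"][...,::-1];o[400:,:320]=cv2.resize(s["image"][170:260,230:374,::-1],(320,200));o[400:,320:]=cv2.resize(d["image"][150:250,215:375,::-1],(320,200));cv2.imwrite("pics/c7.png",o)
E
```

```text
time: 17.45
position: [0.6124, -0.008, 0.1252]
tool_rot: [0.382, -3.118, -0.0]
ft_force: [0.2, 0.3, 0.1]
grip_width: 0.974
grip_force: 0.0
(array([ 5.03812061e-01, -1.62729541e-02,  8.72003926e+01]), array([ 0.00314513, -0.02203699, -0.06897982]))
```

View pics/c7.png

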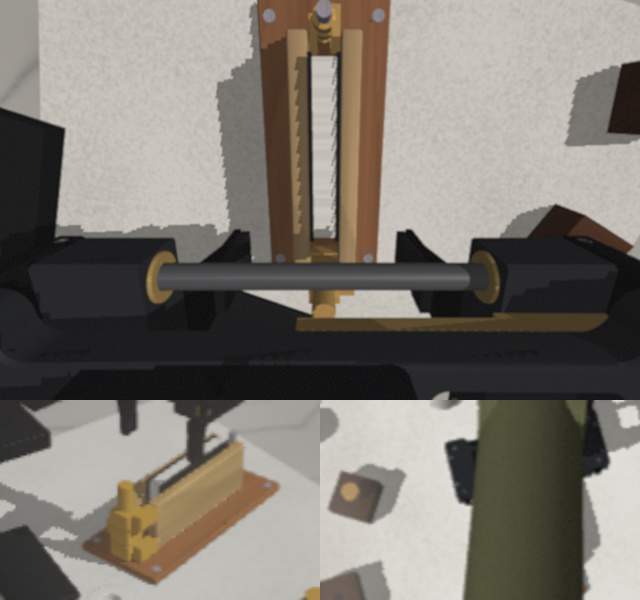

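The pin is home, with its head on the top eye (scene inset at about (125,490)). The open fingers straddle the cheeks, so I'll descend and squeeze.

```bash
python3 -m jog '[[[0.5,0,20,0,0,0,87],[0.5,0,45,0,0,0,87],[0.5,0,65,0,0,0,87],[0.5,0,80,0,0,0,87],[0.5,0,87,0,0,0,87],[0.5,0,87,0,0,0,87],[0.5,0,87,0,0,0,87]]]'|grep -E "pos|ft|width"
python3 -m jog '[[[0,0,0,0,0,0,70],[0,0,0,0,0,0,60],[0,0,0,0,0,0,50],[0,0,0,0,0,0,44],[0,0,0,0,0,0,44],[0,0,0,0,0,0,44],[0,0,0,0,0,0,44],[0,0,0,0,0,0,44],[0,0,0,0,0,0,44],[0,0,0,0,0,0,44]]]' 30
```

```text
position: [0.612, -0.0084, 0.0386]
ft_force: [0.2, 0.8, 0.6]
grip_width: 1.0
time: 19.3
position: [0.611, -0.0072, 0.038]
tool_rot: [0.383, -3.116, -0.002]
ft_force: [-2.4, 4.0, 2.9]
grip_width: 0.571
grip_force: 30.0
```

```bash
python3 -m jog '[[[0,1,0,0,0,0,44],[0,1,0,0,0,0,44],[0,1,0,0,0,0,44]]]'|grep -E "ft|grip"
python3 - <<'E'
from h import *
s=ctrl.get_image("scene");cv2.imwrite("pics/c8.png",cv2.resize(s["image"][150:300,220:460,::-1],None,fx=3,fy=3))
E
```

```text
ft_force: [-1.8, 3.1, 3.4]
grip_width: 0.573
grip_force: 30.0
```

View pics/c8.png

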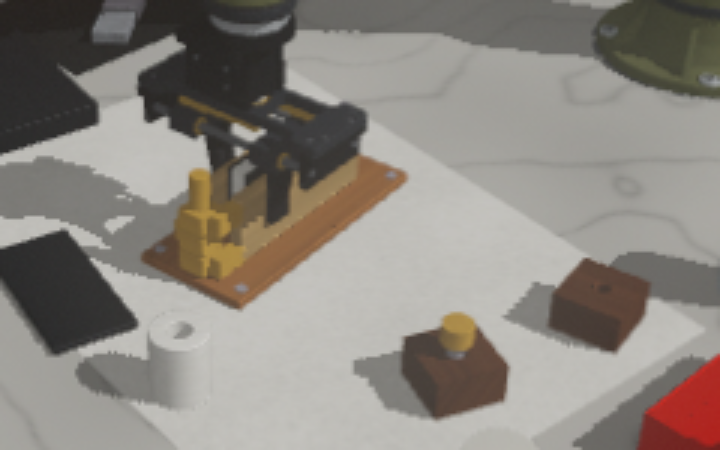

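The pin head sits on the top eye at (200,190), the fingers hold both cheeks, and the stubby pin is still in its stand at (457,335). I'm handing the job in.

```bash
python3 -c "from bench import ctrl; print(ctrl.close_job())"
```

```text
the job is handed in; nothing more can be done
None
```

I handed the job in at about 20 s: the clamp is shut, the long pin is fully down with its head on the top eye, and the fingers are still squeezing both cheeks at 30 N; the stubby pin and everything else were left alone.

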